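# Wedge the rocking slide warmer

### The arm

A 6-joint arm with a two-finger parallel gripper is mounted at the origin on a cart in front of the work surface, level with it; the furniture and walls round the work are solid. World frame = base frame: x ahead of the robot, y to its left, z up, the work surface at z = 0. Lengths are in mm, angles in rad, forces in N, time in s.
With the tool pointing down it reaches from about 325 to 775 mm from the base axis. Payload 5.5 kg.
Tool frame: the origin (TCP) lies midway between the tips of the shut fingers; the grasp point (between the pads) lies ctrl.grip_point_offset behind it (ctrl.grip_point_offset is the distance from the TCP to the grasp point, in mm); z points along the fingers, y is the line along which they close (so a half turn about z gives the same grasp; the last joint's range is limited). The gripper opens to 88 mm and grips with 3 to 60 N. Pads are 20 mm wide; open, the fingers measure 115 mm over their backs; the gripper's body (75 mm by 178 mm) begins 61 mm behind the grasp point.
Start: joints at [-1.338, 0.091, 1.231, -0, 1.82, -0.057], TCP at [171.456, -574.995, 222.631] pointing down, gripper open.
Joint ranges: [-2.87, 2.87], [-0.86, 2.18], [0.17, 2.46], [-1.51, 4.65], [0.06, 2.69], [-2.65, 2.65]. Speed limits (rad/s): [2.57, 2.57, 3.01, 3.14, 3.14, 3.14].

### API

Orientations are given as a unit quaternion [x, y, z, w].
In Python, from workcell import ctrl, camera, ticket, finder gives the robot as it stands.
- The arm moves only by the shell command python3 -m jog 'ROWS'. ROWS is text: rows parted by semicolons, each of 7 numbers parted by spaces: the finger opening in cm, from 0 to 8.78, then the shift along the tool's x, y, z in cm, then the turn, a rotation vector about the tool's x, y, z in degrees. A call has 1 to 20 rows; each row shifts and turns the commanded pose from where the row before left it, along the tool's axes as they then stand; what a row does not reach is not made up. A row lasts 1/12 s, in which the tool goes at most 41.7 mm and 7.16 degrees, less where a joint would pass 70% of its speed; a pose out of reach is approached as far as the arm can. A call with a gripper value outside its range is refused whole. The fingers move at their own pace and stop on an object; the grip force is fixed at half the most. Time passes only in rows, so rows that do not move let the fingers close. It gives the time, the measured TCP pose, the force, the opening and the grip force at its end, in the units of the state.
- ctrl.observe(): the state, without advancing time (a new reading comes with each control period).
- camera(name): name is "side" or "top"; returns a dict with "image" (384x512x3 uint8, blue, green, red), "z_map" (384x512 float32, mm along the optical axis (not along the pixel's ray), 0 where there is no reading), "K" (3x3 intrinsics, pixels), "dist_coeffs" ([k1, k2, p1, p2, k3] as OpenCV has them; the pictures are not rectified), "extrinsics" (4x4, takes a point from world to camera coordinates). Camera axes: x right, y down, z forward; pixel columns grow to the right and rows downward; lengths in mm; the calibration is good to about 2 mm. A picture is of the moment at which its call begins.
- ticket.job_done(): hands the job in; it is judged then, once.
Trained networks look in a picture, given as the dict that the camera call returned (one of the last four; its "shot" number tells which), for a name from the list of things; names that differ only in an ending like _2 or _b are one class to them, and where a whole thing is asked for, a point or a joint stands for the part that bears it (a point fixed in the world has none). Each returns a list of dicts, best first, with "confidence" (0 to 1); they miss things now and then, are a little off and sometimes report something else, mostly with a low value. They report only what shows in the picture. A call takes as long as a camera call. They do not tell look-alikes from the thing itself.
- finder.regions_of(picture, label): "mask" (384x512 bool, what is visible of it) and "position" ([column, row] as shares, 0 to 1, of the picture: columns of its width, rows of its height, amid what is visible of it).
- finder.tip_of(picture, label): "position" ([column, row] as shares, 0 to 1, of the picture: columns of its width, rows of its height: a listed point, or the origin of a listed thing).
The state is a dict: "time_s": time; "joint_positions": joint angles; "joint_vel": joint speeds; "joint_torque": joint torques, N m; "position": TCP position; "ee_rot": TCP orientation; "wrist_force": force on the tool from outside, world axes, zero at the start; "wrist_torque": the same for the moment, N m; "gripper_width": finger opening in mm; "grip_force": force on a finger pad.
Only numpy, scipy, OpenCV 4.12 (cv2) and the standard library are available. Lean on these libraries where they do the work, as an engineer would, in place of code of your own. Each camera call takes 0.05 s, during which the arm holds its last target. There are 200 camera calls.

### The job

The slide warmer rocks because its front-left foot is too short. Slide the wedge over the table, thin end first, under that foot until the warmer no longer rocks, without propping it out of level, shoving it out of place or lifting the wedge. Then press firmly down with the fingertips on top of the warmer over that foot to show that it stands firm and level, and finish while still pressing there, touching the wedge no more; leave the bottles and the dish where they are.

Things in the scene. Friction and masses are not known exactly. Their poses are not given: they have to be found in the camera images.
- warmer: the slide warmer: a loose low white box, about 2 kg, with a metal top plate and a black knob in front, 130 mm deep (x) by 160 mm wide (y); underside 20, top 52 mm above the table. Domed feet 16 mm across at x = +/-50, y = +/-65 mm. Origin: centre of its footprint at table height; x from the front (knob, nearer the robot) to the back, y to its left, z up. It stands level on three of its feet
- short_foot (a point): the short front-left foot: the point on its axis where it enters the box, 20 mm above the table, 15 mm in from the box's front and left side. Its flat bottom, 16 mm across, hangs 5 to 9 mm above the table, differently each time; a press of about 2 N over it tips the warmer until the foot meets the table
- press_spot (a point): the spot on the warmer's top plate straight above the short foot, 52 mm above the table when the warmer is level. The finishing press: more than 4 N, within 40 mm of this spot
- wedge: the loose dark rubber wedge, 75 mm long (x), 40 mm wide (y), 60 g; top slopes evenly from 17 mm thick at the back to 2 mm at the tip; at the back an upright lip 26 mm high, 6 mm thick. Origin: centre of its underside; x to the thin tip, z up. Lies in front of the short foot, tip towards it. Slides with under 1 N until it meets the foot; 3 to 5 N makes it snug, pushing much harder shoves or lifts the warmer
- wedge_back (a point): the middle of the wedge's upright back face, 13 mm above the table, the face to push on
- wedge_tip (a point): the middle of the wedge's thin front edge
- stain_bottle: an upright brown bottle with a white cap, 42 mm across, 92 mm high; origin at the centre of its bottom; leave it
- oil_bottle: a small upright brown dropper bottle, 30 mm across, 91 mm high; origin at the centre of its bottom; leave it
- petri_dish: a clear flat round dish, 59 mm across, 14 mm high; origin at the centre of its bottom; leave it
Not all that is in view belongs to the job. What is shaped like the wedge but red is not meant.

How it is judged:
By the outcome, as a careful person would: the job done as asked, in the order asked, and still so for the second after the job is handed in, while the arm keeps its last pose, push and grip.
It also fails if it takes over 48 s, if anything falls off the work surface, if the arm or the gripper's body presses on something with over 40 N, if the wrist force passes 120 N, or if a joint passes its speed limit or range.

## Working session

There is one attempt and no reset: what is moved stays moved. The work goes in short steps, Python scripts to look and compute and a shell command to move; the robot and the scene stay as the last step left them, time stands still between calls to the robot, and variables do not carry over. Pictures are saved under pics/ and viewed, at most 10 in all, crops included, and the job is handed in when it is done.

```bash
mkdir -p pics; cat > h.py <<'E'
import numpy as np, cv2
from workcell import ctrl, camera, ticket, finder
def ray(p,u,v):
    x,y=cv2.undistortPoints(np.array([[[u,v]]],float),p["K"],p["dist_coeffs"])[0,0]
    E=np.array(p["extrinsics"]);R,t=E[:3,:3],E[:3,3]
    return -R.T@t, R.T@np.array([x,y,1.])
def at_z(p,u,v,z):
    o,d=ray(p,u,v); return o+d*(z-o[2])/d[2]
def by_depth(p,u,v):
    o,d=ray(p,u,v); return o+d*p["z_map"][int(round(v)),int(round(u))]
def proj(p,P):
    E=np.array(p["extrinsics"]); r=cv2.Rodrigues(E[:3,:3])[0]
    return cv2.projectPoints(np.array(P,float).reshape(-1,1,3),r,E[:3,3],p["K"],p["dist_coeffs"])[0][:,0]
E
python3 - <<'E'
from h import *
np.set_printoptions(precision=1,suppress=True)
for n in("top","side"):
    p=camera(n); cv2.imwrite(f"pics/{n}0.png",p["image"])
    print(n,"cam",ray(p,256,192)[0])
    for l,z in(("warmer",0),("short_foot",20),("press_spot",52),("wedge",0),("wedge_back",13),("wedge_tip",1),("stain_bottle",0),("oil_bottle",0),("petri_dish",0)):
        for r in finder.tip_of(p,l)[:3]:
            u,v=r["position"][0]*512,r["position"][1]*384
            print(l,round(r["confidence"],2),np.array([u,v]),at_z(p,u,v,z))
print(ctrl.observe(), ctrl.grip_point_offset)
E
```

```text
top cam [ 310.3 -151.7  940.5]
warmer 0.88 [245.4 151.2] [648.1 -87.6   0. ]
short_foot 0.92 [223.4 171.6] [574.5 -37.9  20. ]
short_foot 0.71 [219.5 168.4] [582.1 -25.9  20. ]
press_spot 0.74 [219.1 169.7] [568.9 -29.8  52. ]
press_spot 0.55 [219.6 167. ] [576.4 -29.9  52. ]
wedge 0.79 [256.3 269.6] [ 327.9 -162.3    0. ]
wedge 0.68 [224.4 193.1] [519.8 -47.8   0. ]
wedge_back 0.77 [228.  208.4] [476.6 -65.2  13. ]
wedge_back 0.73 [242.5 275. ] [ 309.3 -128.7   13. ]
wedge_tip 0.6 [222.1 186.4] [537.5 -38.6   1. ]
wedge_tip 0.59 [266.  262.1] [ 350.6 -184.8    1. ]
stain_bottle 0.67 [346.2 224.5] [ 479.2 -386.4    0. ]
oil_bottle 0.58 [302.  264.6] [ 357.2 -279.4    0. ]
petri_dish 0.63 [174.5 174.5] [553.3  98.3   0. ]
side cam [  468.  -1043.    462.4]
short_foot 0.76 [282.6 187.9] [565.2 -20.7  20. ]
press_spot 0.78 [287.3 179.1] [576.5 -35.6  52. ]
wedge 0.81 [190.4 221.2] [ 323.5 -160.5    0. ]
wedge 0.54 [265.8 200.3] [516.  -55.2   0. ]
wedge_back 0.83 [185.3 210.7] [ 307.9 -127.1   13. ]
wedge_back 0.6 [251.7 200.6] [477.4 -81.6  13. ]
wedge_tip 0.71 [277.3 198.2] [548.1 -46.5   1. ]
wedge_tip 0.7 [201.3 225.9] [ 353. -189.    1.]
stain_bottle 0.73 [250.3 264.6] [ 467.5 -360.2    0. ]
oil_bottle 0.66 [201.6 242.3] [ 360.3 -264.3    0. ]
oil_bottle 0.24 [266.9 197.6] [520. -38.   0.]
petri_dish 0.64 [276.6 176.1] [559.6 119.9   0. ]
{'time_s': 1.0, 'joint_positions': array([-1.3,  0.1,  1.2,  0. ,  1.8, -0.1]), 'joint_vel': array([ 0.,  0.,  0., -0.,  0.,  0.]), 'joint_torque': array([  0. , -44.6, -40.7,   0.1,   0. ,  -0. ]), 'position': array([ 171.5, -575. ,  222.7]), 'ee_rot': array([1. , 0.1, 0. , 0. ]), 'wrist_force': array([0.2, 0.2, 0.2]), 'wrist_torque': array([0., 0., 0.]), 'grip_force': 0.0, 'gripper_width': 87.59608114682028} 18.700000000000003
```

```bash
python3 - <<'E'
import cv2
a=cv2.imread("pics/top0.png");cv2.imwrite("pics/topc.png",cv2.resize(a[110:300,140:390],(800,600),interpolation=cv2.INTER_CUBIC)[:600])
a=cv2.imread("pics/side0.png");cv2.imwrite("pics/sidec.png",cv2.resize(a[130:280,160:360],(800,600),interpolation=cv2.INTER_CUBIC))
E
python3 - <<'E'
from h import *
np.set_printoptions(precision=1,suppress=True)
p=camera("top");z=p["z_map"]
for l in("warmer","wedge"):
    for r in finder.regions_of(p,l)[:2]:
        m=r["mask"]; vs,us=np.nonzero(m&(z>0))
        P=np.array([by_depth(p,u,v) for u,v in zip(us,vs)])
        if l=="warmer": P=P[(P[:,2]>46)&(P[:,2]<58)]
        rc=cv2.minAreaRect(P[:,:2].astype(np.float32))
        print(l,r["confidence"],len(P),np.array(r["position"])*[512,384],rc,p["image"][m].mean(0),cv2.boxPoints(rc).tolist(),P[:,2].min(),P[:,2].max())
E
```

```text
wedge 0.94 429 [253.8 266.5] ((331.77642822265625, -155.0817413330078), (39.30306625366211, 74.13265991210938), 37.015960693359375) [ 55.5  57.5 161.1] [[293.77001953125, -137.31643676757812], [338.400634765625, -196.50897216796875], [369.7828369140625, -172.8470458984375], [325.1522216796875, -113.65451049804688]] 0.1511109036897551 28.871223274456497
wedge 0.89 411 [225.  193.9] ((511.11968994140625, -54.39635467529297), (79.15584564208984, 41.54537582397461), 18.267189025878906) [47.5 48.3 47.6] [[467.0251159667969, -47.076148986816406], [480.0474548339844, -86.5278549194336], [555.2142333984375, -61.71656036376953], [542.19189453125, -22.264854431152344]] -4.219861191113864 29.044719768458663
```

View pics/topc.png

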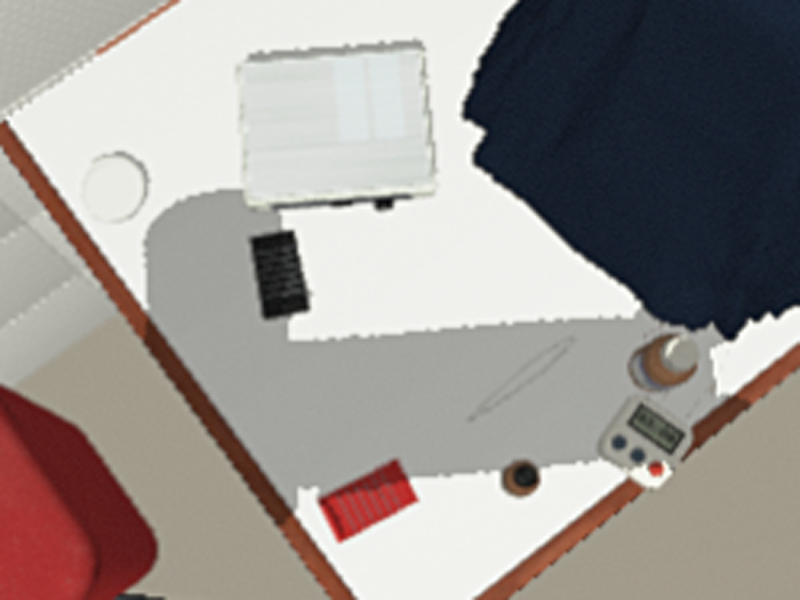

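View pics/sidec.png

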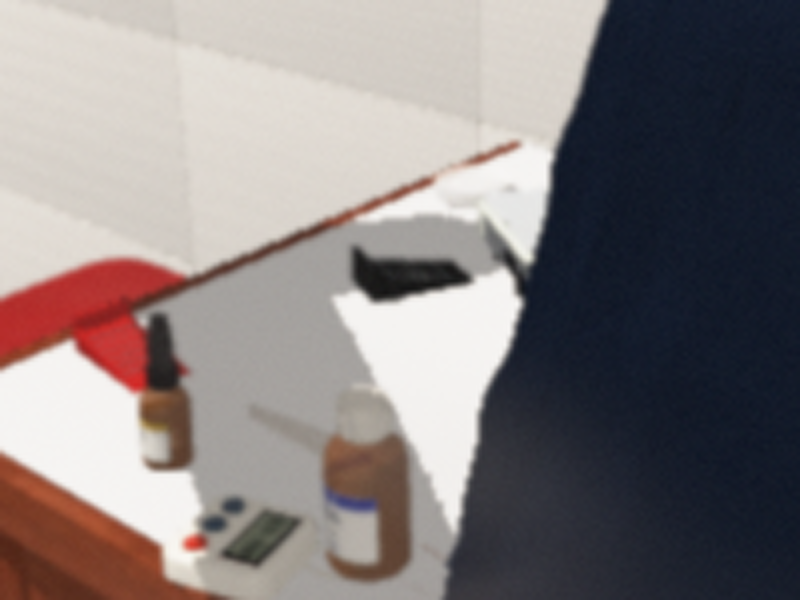

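The black wedge is at top-image pixel (225,194), with its tip towards the warmer's front-left corner near (219,170). The look-alike is the red wedge at (254,267), which I rule out by colour. The crop also shows a large dark cloth-like thing around (330,150). I need its height and the warmer's outline.

```bash
python3 - <<'E'
from h import *
np.set_printoptions(precision=1,suppress=True)
p=camera("top");z=p["z_map"]
vs,us=np.nonzero(z>0)
o=ray(p,0,0)[0]
pts=cv2.undistortPoints(np.stack([us,vs],1).astype(float)[:,None],p["K"],p["dist_coeffs"])[:,0]
E=np.array(p["extrinsics"]); C=np.c_[pts,np.ones(len(pts))]*z[vs,us][:,None]
P=(C-E[:3,3])@E[:3,:3]
def rep(n,m):
    Q=P[m]; print(n,len(Q),Q.min(0),Q.max(0),np.median(Q,0))
    return Q
w=(us>205)&(us<282)&(vs>118)&(vs<180)&(P[:,2]>44)&(P[:,2]<60)
Q=rep("warmer top",w)
rc=cv2.minAreaRect(Q[:,:2].astype(np.float32));print(rc,cv2.boxPoints(rc).tolist())
A=np.c_[Q[:,:2]-Q[:,:2].mean(0),np.ones(len(Q))];print("plane",np.round(np.linalg.lstsq(A,Q[:,2],rcond=None)[0],4))
g=p["image"][vs,us].astype(int)
navy=(g[:,0]<75)&(g[:,0]>g[:,2]+8)
Q=rep("navy",navy&(us>270))
for zz in range(0,700,50):
    s=(Q[:,2]>=zz)&(Q[:,2]<zz+50)
    if s.sum()>5: print(zz,s.sum(),Q[s].min(0)[:2],Q[s].max(0)[:2])
b=(us>205)&(us<245)&(vs>180)&(vs<220)&(g.max(1)<90)
Q=rep("wedge",b); rc=cv2.minAreaRect(Q[:,:2].astype(np.float32));print(rc,cv2.boxPoints(rc).tolist())
T=Q[Q[:,2]>22];print("lip",len(T),T.mean(0),T.min(0),T.max(0))
cv2.imwrite("pics/topfull.png",cv2.resize(p["image"],(800,600)))
E
```

```text
warmer top 2675 [ 558.4 -176.    44. ] [715.5   2.8  57.5] [633.  -87.1  51.3]
((635.2288208007812, -86.48597717285156), (131.2710723876953, 159.90472412109375), 12.787606239318848) [[553.5247802734375, -23.04426383972168], [588.917724609375, -178.98289489746094], [716.932861328125, -149.9276885986328], [681.5399169921875, 6.0109405517578125]]
plane [ 0.  -0.  51.1]
navy 20956 [ 393.3 -548.     4.4] [1089.3 -195.2  359.9] [ 645.6 -362.9  308.1]
0 974 [ 393.3 -487. ] [1089.3 -195.2]
50 1286 [ 514.9 -484.9] [ 725.  -196.9]
100 1555 [ 519.6 -502.9] [ 728.8 -204.8]
150 1809 [ 535.8 -502.9] [ 733.6 -219.9]
200 2015 [ 548.1 -548. ] [ 748.9 -231.8]
250 2322 [ 560.8 -541.9] [ 857.6 -246.7]
300 10046 [ 577.8 -533. ] [ 841.1 -256.4]
350 949 [ 660.  -406.1] [ 724.7 -306.1]
wedge 365 [469.  -84.1  -1.6] [550.4 -27.5  29.3] [509.3 -56.3   9.5]
((510.6904602050781, -56.28876495361328), (76.6905746459961, 37.88063430786133), 18.959148406982422) [[468.27178955078125, -50.8341064453125], [480.5789794921875, -86.65972900390625], [553.109130859375, -61.74342346191406], [540.8019409179688, -25.917800903320312]]
lip 33 [476.9 -67.1  25.9] [470.3 -84.1  22.2] [482.9 -50.5  29.3]
```

View pics/topfull.png

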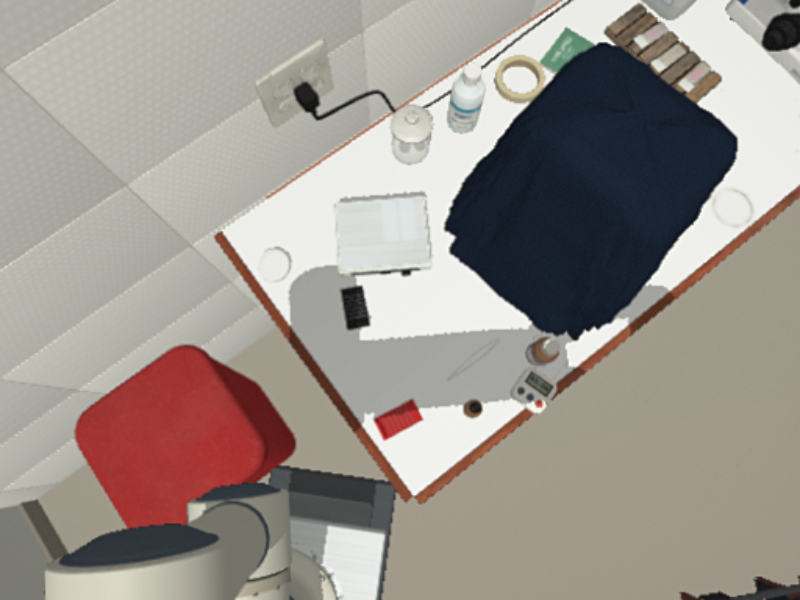

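The navy object is a draped block up to 360 mm high at x>515, y<-195, so I'll stay clear of it. The warmer centre is at (635,-86), yaw 12.8°, and the short foot is at (572,-34). The black wedge is at (511,-56), yaw about 18.5°, already aimed at the foot. Next I work out the turn and shift.

```bash
cat > go.py <<'E'
import sys
from h import *
from scipy.spatial.transform import Rotation as R
# shift in tool frame (cm) to target xyz; turn (deg) to yaw target
t=np.array(list(map(float,sys.argv[1:4]))); yaw=float(sys.argv[4])
s=ctrl.observe(); r=R.from_quat(s["ee_rot"])
tgt=R.from_matrix(np.array([[np.cos(np.radians(yaw)),np.sin(np.radians(yaw)),0],[np.sin(np.radians(yaw)),-np.cos(np.radians(yaw)),0],[0,0,-1]]).reshape(3,3))
print("t",s["time_s"],"pos",np.round(s["position"],1),"F",np.round(s["wrist_force"],2),"q",np.round(s["joint_positions"],2))
print("toolx yaw",np.degrees(np.arctan2(*r.as_matrix()[1::-1,0])),"turn",np.round((r.inv()*tgt).as_rotvec(degrees=True),1))
print("shift now frame cm",np.round(r.inv().apply(t-s["position"])/10,2),"after turn",np.round(tgt.inv().apply(t-s["position"])/10,2))
E
python3 go.py 441 -80 120 18.5
```

```text
t 1.2 pos [ 171.5 -575.   222.6] F [ 0.44 -0.09  0.26] q [-1.34  0.09  1.23  0.    1.82 -0.06]
toolx yaw 16.603864536669818 turn [ 0.  -0.  -1.9]
shift now frame cm [ 39.97 -39.73  10.26] after turn [ 41.27 -38.39  10.26]
```

```bash
python3 -m jog '0 0 0 0 0 0 -1.9; 0 2.1 -2 0 0 0 0; 0 2.1 -2 0 0 0 0; 0 2.1 -2 0 0 0 0; 0 2.1 -2 0 0 0 0; 0 2.1 -2 0 0 0 0; 0 2.1 -2 0 0 0 0; 0 2.1 -2 0 0 0 0; 0 2.1 -2 0 0 0 0; 0 2.1 -2 0 0 0 0; 0 2.1 -2 0 0 0 0; 0 2.1 -2 0 0 0 0; 0 2.1 -2 0 0 0 0; 0 2.1 -2 0 0 0 0; 0 2.1 -2 0 0 0 0; 0 2.1 -2 0 0 0 0; 0 2.1 -2 0 0 0 0; 0 2.1 -2 0 0 0 0; 0 2.1 -2 0 0 0 0; 0 2.1 -2 0 0 0 0'; python3 go.py 441 -80 40 18.5
```

```text
time_s: 2.87
position: [429.7, -86.6, 222.9]
ee_rot: [0.987, 0.161, 0.0, 0.0]
wrist_force: [0.1, 0.1, 0.1]
gripper_width: 0.2
grip_force: 0.0
t 2.8667 pos [429.7 -86.6 222.9] F [0.08 0.09 0.12] q [-0.28 -0.35  1.63 -0.    1.86  0.97]
toolx yaw 18.50637904983895 turn [ 0. -0.  0.]
shift now frame cm [ 1.27 -0.28 18.29] after turn [ 1.28 -0.27 18.29]
```

```bash
python3 -m jog '0 1 -0.3 2 0 0 0; 0 0 0 2 0 0 0; 0 0 0 2 0 0 0; 0 0 0 2 0 0 0; 0 0 0 2 0 0 0; 0 0 0 2 0 0 0; 0 0 0 2 0 0 0; 0 0 0 2 0 0 0; 0 0 0 2 0 0 0; 0 0 0 2 0 0 0; 0 0 0 1.2 0 0 0; 0 0 0 0.3 0 0 0; 0 0 0 0 0 0 0'; python3 go.py 474.4 -68.7 8 18.5
python3 - <<'E'
from h import *
p=camera("top");cv2.imwrite("pics/top1.png",cv2.resize(p["image"][130:250,160:320],(800,600),interpolation=cv2.INTER_CUBIC))
for l,z in(("wedge_back",13),("wedge_tip",1),("wedge",0)):
    for r in finder.tip_of(p,l)[:3]:
        u,v=r["position"][0]*512,r["position"][1]*384; print(l,r["confidence"],u,v,at_z(p,u,v,z))
E
```

```text
time_s: 3.95
position: [437.3, -81.9, 7.0]
ee_rot: [0.987, 0.161, -0.001, -0.0]
wrist_force: [1.1, -0.3, -0.1]
gripper_width: 0.7
grip_force: 0.0
t 3.95 pos [437.3 -81.9   7. ] F [ 1.06 -0.34 -0.08] q [-0.26 -0.27  1.96 -0.    1.46  0.99]
toolx yaw 18.50207472174046 turn [-0.   0.1  0. ]
shift now frame cm [ 3.94 -0.07 -0.1 ] after turn [ 3.94 -0.07 -0.1 ]
wedge_back 0.83 242.0224 273.216 [ 313.54255736 -126.90127297   13.        ]
wedge_tip 0.94 267.8784 263.38559999999995 [ 347.99402048 -190.19902102    1.        ]
wedge_tip 0.36 300.5952 265.30559999999997 [ 354.83273413 -275.90584734    1.        ]
wedge 0.67 254.72 266.9952 [ 334.02315672 -157.24897794    0.        ]
```

View pics/top1.png

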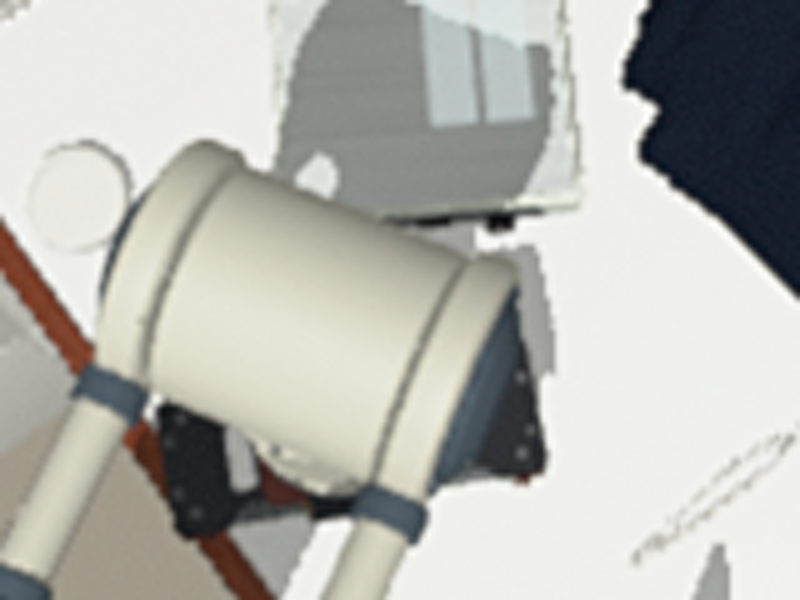

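The arm hides the wedge from the top camera here, so I'll rely on the side camera and force. Approaching the back face next.

```bash
python3 -m jog '0 1 -0.05 0 0 0 0; 0 1 0 0 0 0 0; 0 0.4 0 0 0 0 0; 0 0 0 0 0 0 0; 0 0 0 0 0 0 0'; python3 go.py 474.4 -68.7 8 18.5
python3 - <<'E'
from h import *
p=camera("side");cv2.imwrite("pics/s1.png",cv2.resize(p["image"][150:240,220:340],(800,600),interpolation=cv2.INTER_CUBIC))
E
```

```text
time_s: 4.57
position: [460.5, -74.0, 8.1]
ee_rot: [0.987, 0.161, 0.0, 0.0]
wrist_force: [0.7, 1.1, -0.5]
gripper_width: 0.1
grip_force: 0.0
t 4.5667 pos [460.5 -74.    8.1] F [ 0.68  1.05 -0.52] q [-0.23 -0.21  1.9  -0.    1.45  1.02]
toolx yaw 18.523597936624455 turn [ 0. -0.  0.]
shift now frame cm [ 1.49 -0.06  0.01] after turn [ 1.49 -0.06  0.01]
```

View pics/s1.png

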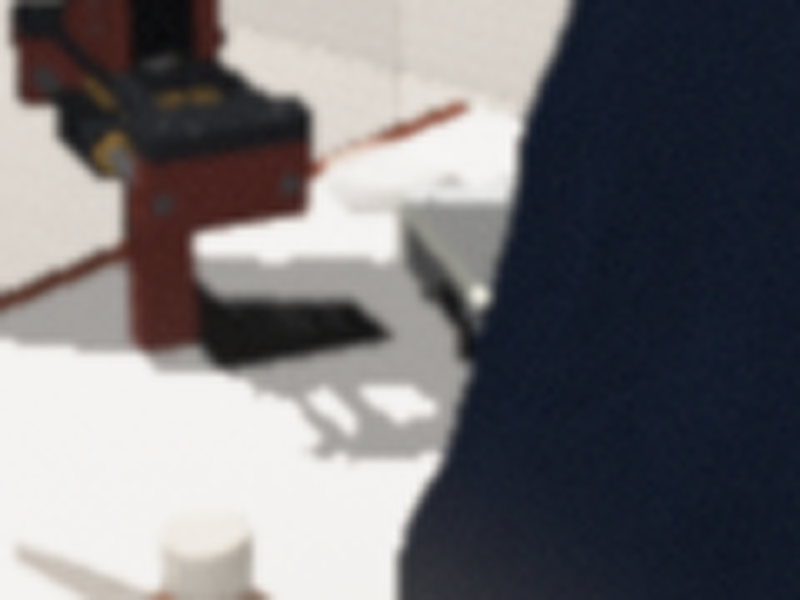

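The side view shows the fingers just behind the wedge's back face (crop ~(195,300)), square to it. Sliding it forward gently.

```bash
python3 -m jog '0 0.3 0 0 0 0 0; 0 0.3 0 0 0 0 0; 0 0.3 0 0 0 0 0; 0 0.3 0 0 0 0 0; 0 0.3 0 0 0 0 0; 0 0.3 0 0 0 0 0; 0 0.3 0 0 0 0 0; 0 0.3 0 0 0 0 0; 0 0.3 0 0 0 0 0; 0 0.2 0 0 0 0 0; 0 0 0 0 0 0 0'; python3 go.py 474.4 -68.7 8 18.5
python3 - <<'E'
from h import *
p=camera("side");cv2.imwrite("pics/s2.png",cv2.resize(p["image"][150:240,220:340],(800,600),interpolation=cv2.INTER_CUBIC))
p=camera("top");cv2.imwrite("pics/t2.png",cv2.resize(p["image"][130:250,160:320],(800,600),interpolation=cv2.INTER_CUBIC))
E
```

```text
time_s: 5.53
position: [488.3, -64.5, 7.6]
ee_rot: [0.987, 0.161, 0.0, -0.0]
wrist_force: [0.3, 0.1, 0.2]
gripper_width: 0.7
grip_force: 0.0
t 5.5333 pos [488.3 -64.5   7.6] F [0.33 0.14 0.16] q [-0.2  -0.13  1.84  0.    1.44  1.05]
toolx yaw 18.51942606782809 turn [-0. -0.  0.]
shift now frame cm [-1.45 -0.04 -0.04] after turn [-1.45 -0.04 -0.04]
```

View pics/s2.png

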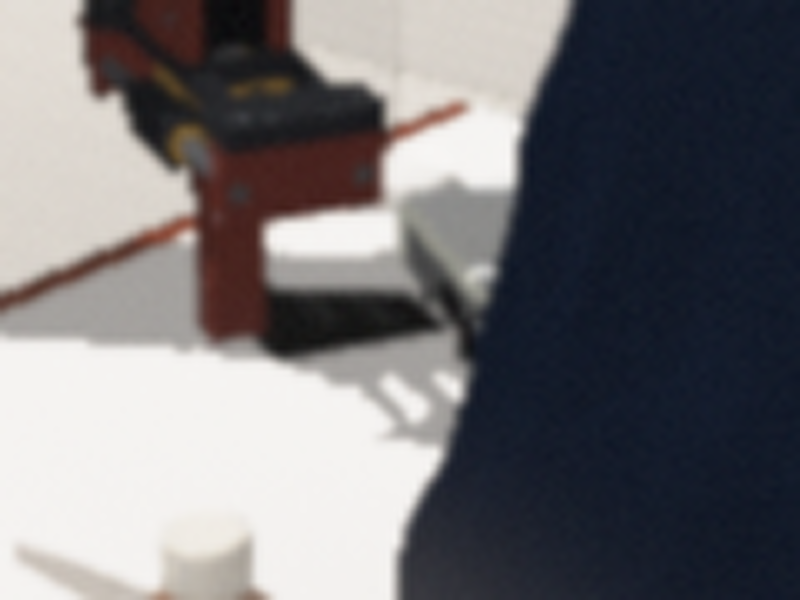

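The wedge is sliding straight, and its tip (crop ~(440,325)) is entering under the front edge. I continue in small steps, watching force.

```bash
python3 -m jog '0 0.2 0 0 0 0 0; 0 0.2 0 0 0 0 0; 0 0.2 0 0 0 0 0; 0 0.2 0 0 0 0 0; 0 0 0 0 0 0 0'; python3 -m jog '0 0.1 0 0 0 0 0; 0 0.1 0 0 0 0 0;0 0 0 0 0 0 0'; python3 -m jog '0 0.1 0 0 0 0 0; 0 0.1 0 0 0 0 0;0 0 0 0 0 0 0'
```

```text
time_s: 6.05
position: [495.8, -62.0, 7.7]
ee_rot: [0.987, 0.161, 0.0, 0.0]
wrist_force: [-0.2, 0.5, 0.1]
gripper_width: 0.1
grip_force: 0.0
time_s: 6.3
position: [497.5, -61.5, 7.7]
ee_rot: [0.987, 0.161, 0.0, 0.0]
wrist_force: [-0.2, -0.9, 1.5]
gripper_width: 0.1
grip_force: 0.0
time_s: 6.55
position: [499.4, -60.8, 7.7]
ee_rot: [0.987, 0.161, 0.0, -0.0]
wrist_force: [0.6, 0.4, 0.0]
gripper_width: 0.4
grip_force: 0.0
```

```bash
for i in 1; do python3 -m jog '0 0.1 0 0 0 0 0; 0 0.1 0 0 0 0 0;0 0 0 0 0 0 0' | grep -E "posi|wrist"; python3 -m jog '0 0.1 0 0 0 0 0; 0 0 0 0 0 0 0' | grep -E "posi|wrist"; python3 -m jog '0 0.1 0 0 0 0 0; 0 0 0 0 0 0 0'| grep -E "posi|wrist"; done
```

```text
position: [501.3, -60.2, 7.6]
wrist_force: [0.6, 0.1, -0.5]
position: [502.2, -59.9, 7.6]
wrist_force: [-0.1, 0.1, 0.8]
position: [503.2, -59.6, 7.6]
wrist_force: [1.0, 0.2, 0.2]
```

```bash
python3 -m jog '0 0.1 0 0 0 0 0; 0 0 0 0 0 0 0' | grep -E "posi|wrist"; python3 -m jog '0 0.1 0 0 0 0 0; 0 0 0 0 0 0 0' | grep -E "posi|wrist"; python3 -m jog '0 0.1 0 0 0 0 0; 0 0 0 0 0 0 0'| grep -E "posi|wrist"
```

```text
position: [504.1, -59.2, 7.6]
wrist_force: [-0.3, -0.1, -0.2]
position: [505.1, -58.9, 7.6]
wrist_force: [-0.0, 0.5, 0.5]
position: [506.0, -58.6, 7.6]
wrist_force: [0.2, 0.0, 0.0]
```

```bash
python3 -m jog '0 0.1 0 0 0 0 0; 0 0 0 0 0 0 0' | grep -E "posi|wrist"; python3 -m jog '0 0.1 0 0 0 0 0; 0 0 0 0 0 0 0' | grep -E "posi|wrist"
```

```text
position: [506.7, -58.4, 7.6]
wrist_force: [-1.1, 0.2, 0.3]
position: [507.5, -58.2, 7.6]
wrist_force: [-2.9, -1.2, 2.2]
```

```bash
python3 -m jog '0 0 0 0 0 0 0; 0 0 0 0 0 0 0' | grep -E "posi|wrist"; python3 -m jog '0 0.05 0 0 0 0 0; 0 0 0 0 0 0 0' | grep -E "posi|wrist";python3 -m jog '0 0 0 0 0 0 0' | grep -E "posi|wrist"
```

```text
position: [507.5, -58.2, 7.6]
wrist_force: [-4.0, -1.4, 2.6]
position: [508.0, -58.0, 7.6]
wrist_force: [-4.8, -1.5, 3.5]
position: [508.0, -58.0, 7.6]
wrist_force: [-4.0, -2.2, 3.0]
```

Push is now about 4.6 N, in the snug range, at the expected depth. I back off straight, then rise and look.

```bash
python3 -m jog '0 -0.3 0 0 0 0 0; 0 -1 0 0 0 0 0; 0 -1.5 0 0 0 0 0; 0 -1.5 0 0 0 0 0; 0 0 0 -2 0 0 0; 0 0 0 -2.5 0 0 0; 0 0 0 -2.5 0 0 0; 0 0 0 -2.5 0 0 0; 0 -2.5 0 -2.5 0 0 0; 0 -2.5 0 -2.5 0 0 0; 0 -2.5 0 0 0 0 0; 0 -2 0 0 0 0 0; 0 0 0 0 0 0 0'
python3 - <<'E'
from h import *
np.set_printoptions(precision=1,suppress=True)
p=camera("side");cv2.imwrite("pics/s3.png",cv2.resize(p["image"][150:240,220:340],(800,600),interpolation=cv2.INTER_CUBIC))
p=camera("top");cv2.imwrite("pics/t3.png",cv2.resize(p["image"][110:230,170:330],(800,600),interpolation=cv2.INTER_CUBIC))
z=p["z_map"];vs,us=np.nonzero(z>0)
pts=cv2.undistortPoints(np.stack([us,vs],1).astype(float)[:,None],p["K"],p["dist_coeffs"])[:,0]
E=np.array(p["extrinsics"]); C=np.c_[pts,np.ones(len(pts))]*z[vs,us][:,None];P=(C-E[:3,3])@E[:3,:3]
Q=P[(us>205)&(us<282)&(vs>118)&(vs<180)&(P[:,2]>44)&(P[:,2]<60)]
rc=cv2.minAreaRect(Q[:,:2].astype(np.float32));print(len(Q),rc)
A=np.c_[Q[:,:2]-Q[:,:2].mean(0),np.ones(len(Q))];print("plane",np.round(np.linalg.lstsq(A,Q[:,2],rcond=None)[0],4))
E
python3 go.py 571 -35 90 18.5
```

```text
time_s: 9.47
position: [376.4, -102.4, 153.8]
ee_rot: [0.987, 0.16, 0.002, 0.001]
wrist_force: [0.2, 0.9, -0.6]
gripper_width: 0.2
grip_force: 0.0
2685 ((635.6793823242188, -86.5480728149414), (131.6175079345703, 159.79554748535156), 12.764540672302246)
plane [ 0.  -0.  51.2]
t 9.5667 pos [ 377.9 -101.7  152.9] F [ 0.53 -0.42 -0.37] q [-0.35 -0.5   1.87  0.    1.77  0.9 ]
toolx yaw 18.457540501839738 turn [ 0.1 -0.1 -0. ]
shift now frame cm [20.41 -0.22  6.35] after turn [20.43 -0.2   6.29]
```

View pics/t3.png

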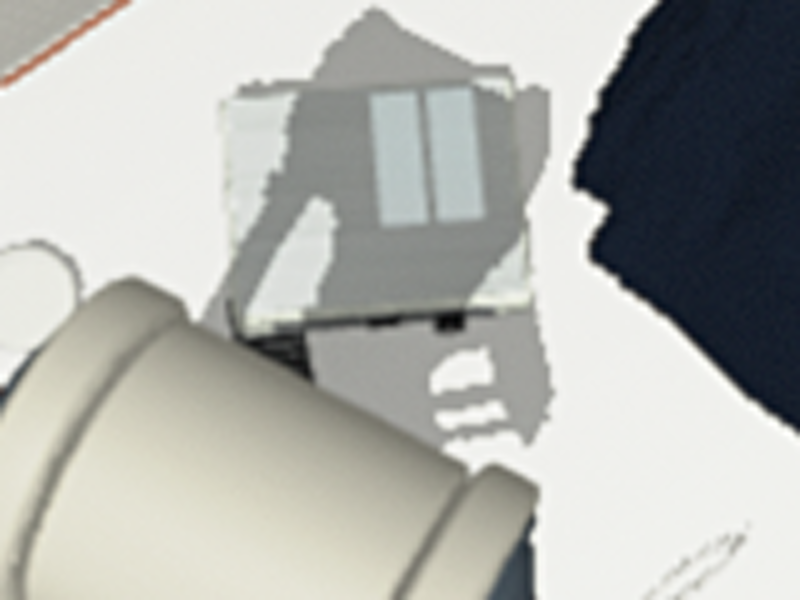

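The top view shows the wedge under the front-left corner (crop ~(270,345)), and the warmer hasn't moved (0.4 mm) and is level. Now I move over the press spot.

```bash
python3 -m jog '0 2 0.2 0 0 0 0; 0 2.4 0 0 0 0 0; 0 2.4 0 0 0 0 0; 0 2.4 0 0 0 0 0; 0 2.4 0 0 0 0 0; 0 2.4 0 0 0 0 0; 0 2.4 0 0 0 0 0; 0 2.4 0 0 0 0 0; 0 2 0 0 0 0 0; 0 0 0 2 0 0 0; 0 0 0 2 0 0 0; 0 0 0 2 0 0 0; 0 0 0 1.5 0 0 0; 0 0 0 1 0 0 0; 0 0 0 0 0 0 0; 0 0 0 0 0 0 0'; python3 go.py 576 -38 52 18.5
```

```text
time_s: 10.9
position: [575.4, -37.1, 66.9]
ee_rot: [0.987, 0.161, -0.001, -0.0]
wrist_force: [-0.3, -0.7, -0.2]
gripper_width: 0.5
grip_force: 0.0
t 10.9 pos [575.4 -37.1  66.9] F [-0.29 -0.67 -0.19] q [-0.12  0.06  1.54  0.    1.54  1.12]
toolx yaw 18.533124063260832 turn [-0.   0.1  0. ]
shift now frame cm [0.03 0.11 1.49] after turn [0.03 0.11 1.49]
```

```bash
python3 -m jog '0 0 0.1 0.4 0 0 0; 0 0 0 0.4 0 0 0; 0 0 0 0.3 0 0 0; 0 0 0 0.1 0 0 0; 0 0 0 0 0 0 0' | grep -E "posi|wrist"; python3 -m jog '0 0 0 0.1 0 0 0; 0 0 0 0 0 0 0' | grep -E "posi|wrist"; python3 -m jog '0 0 0 0.1 0 0 0; 0 0 0 0 0 0 0' | grep -E "posi|wrist"; python3 -m jog '0 0 0 0.1 0 0 0; 0 0 0 0 0 0 0' | grep -E "posi|wrist"
```

```text
position: [575.5, -38.5, 55.5]
wrist_force: [0.2, -0.5, 0.7]
position: [575.6, -38.5, 54.7]
wrist_force: [-0.4, 1.3, 0.5]
position: [575.6, -38.5, 53.6]
wrist_force: [-0.5, -1.0, -0.7]
position: [575.5, -38.5, 52.5]
wrist_force: [-0.5, 0.2, -0.5]
```

```bash
python3 -m jog '0 0 0 0.05 0 0 0; 0 0 0 0 0 0 0' | grep -E "posi|wrist"; python3 -m jog '0 0 0 0.05 0 0 0; 0 0 0 0 0 0 0' | grep -E "posi|wrist"; python3 -m jog '0 0 0 0.05 0 0 0; 0 0 0 0 0 0 0' | grep -E "posi|wrist"
```

```text
position: [575.5, -38.5, 52.0]
wrist_force: [-0.1, 0.8, 0.4]
position: [575.6, -38.5, 51.8]
wrist_force: [-0.8, -0.5, 0.8]
position: [575.7, -38.5, 51.7]
wrist_force: [-1.8, -0.5, 3.7]
```

```bash
python3 -m jog '0 0 0 0.05 0 0 0; 0 0 0 0 0 0 0; 0 0 0 0 0 0 0' | grep -E "posi|wrist"; python3 -m jog '0 0 0 0.05 0 0 0; 0 0 0 0 0 0 0; 0 0 0 0 0 0 0' | grep -E "posi|wrist"
```

```text
position: [575.7, -38.5, 51.6]
wrist_force: [-2.3, 0.5, 5.7]
position: [575.7, -38.5, 51.5]
wrist_force: [-3.9, 0.1, 7.7]
```

```bash
python3 -m jog '0 -0.03 0 0.02 0 0 0; 0 0 0 0 0 0 0; 0 0 0 0 0 0 0;0 0 0 0 0 0 0; 0 0 0 0 0 0 0; 0 0 0 0 0 0 0' | grep -E "time|posi|wrist"
python3 - <<'E'
from h import *
np.set_printoptions(precision=1,suppress=True)
p=camera("side");cv2.imwrite("pics/s4.png",cv2.resize(p["image"][150:240,220:340],(800,600),interpolation=cv2.INTER_CUBIC))
p=camera("top")
z=p["z_map"];vs,us=np.nonzero(z>0)
pts=cv2.undistortPoints(np.stack([us,vs],1).astype(float)[:,None],p["K"],p["dist_coeffs"])[:,0]
E=np.array(p["extrinsics"]); C=np.c_[pts,np.ones(len(pts))]*z[vs,us][:,None];P=(C-E[:3,3])@E[:3,:3]
Q=P[(us>205)&(us<282)&(vs>118)&(vs<180)&(P[:,2]>44)&(P[:,2]<60)]
rc=cv2.minAreaRect(Q[:,:2].astype(np.float32));print(len(Q),rc)
A=np.c_[Q[:,:2]-Q[:,:2].mean(0),np.ones(len(Q))];print("plane",np.round(np.linalg.lstsq(A,Q[:,2],rcond=None)[0],4))
E
```

```text
time_s: 13.32
position: [575.7, -38.5, 51.5]
wrist_force: [-2.8, 0.9, 8.6]
1276 ((637.9647216796875, -97.04190063476562), (131.28421020507812, 137.84674072265625), 12.709183692932129)
plane [ 0.  0. 51.]
```

View pics/s4.png

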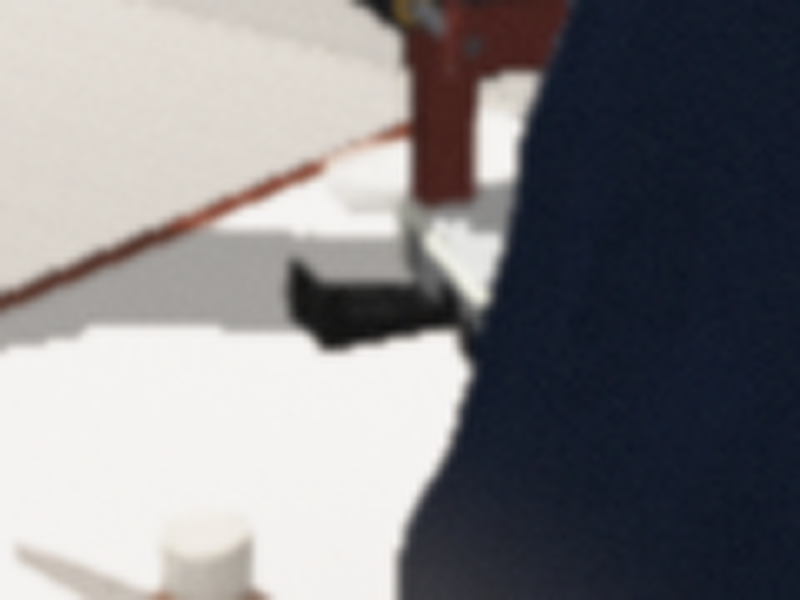

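The side view shows the fingertips on the top plate over the foot (crop ~(445,200)) and the wedge flat under the front edge. The warmer stays level and in place under 8.6 N, so I hand in.

```bash
python3 -c "
from workcell import ticket
print(ticket.job_done())"
```

```text
the job is handed in; nothing more can be done
None
```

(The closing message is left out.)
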